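Gauge the stand-out of a taper plug in a hub bore

TASK

Check the hub's tapered bore: take the taper plug gauge from its wooden stand, lower it gently into the bore until it is fully home and upright, and let go of it. Then pick up the dial bridge gauge and stand it level across the plug, both feet flat on the hub's top face and its plunger inside the red ring on top of the plug. Finish while still holding the gauge there, pressed down just firmly enough that the plunger spring cannot lift its feet (a light hand, under 20 newtons), and leave the other things on the bench alone.

Things in the scene. Friction and masses are not known exactly. Their poses are not given: they have to be found in the camera images.
- hub_face (a point): Centre of the bore mouth in the flat top face of the fixed steel hub, z axis up. Flange 120 mm across, its face 60 mm above the bench; boss held in a round grey fixture base 140 mm across, 14 mm thick. The bore is a taper, large end up: 32 mm diameter at the face, 7 mm narrower per 24 mm of depth, 46 mm deep, lightly oiled.
- stand: Square light-wood storage block 78 x 78 x 56 mm high, fixed; origin at the centre of its underside. The plug stands in its one hole, 37 mm in diameter, hung by its collar on the top face.
- plug_grip (a point): Grip point of the loose steel taper plug gauge (0.33 kg): on its axis in the dark knurled handle (round, 28 mm diameter, 38 mm long), 14 mm below the flat top, 24 mm above the upper side of the collar (42 mm diameter, 4 mm thick), 76 mm above the nose. z axis up along the plug. With the plug fully home it is 35 mm above the hub face.
- plug_top (a point): Centre of the flat top of the plug's handle, 90 mm above its nose, the middle of the red ring (14 mm outer diameter) that marks the measuring spot. Plug fully home: 49 mm above the hub face.
- plug_nose (a point): Centre of the plug's small lower end. From here up: cone 48 mm long, 20 mm diameter at the nose, 34 mm at the big end, same taper as the bore; then collar and handle. With the plug fully home the cone's big end stands 7 mm proud of the hub face.
- gauge_grip (a point): Grip point of the loose dial bridge gauge (0.3 kg, 149 mm high, standing upright at the start): on its axis in the ringed black grip, a round column 26 mm in diameter, 134 mm above the soles, 15 mm below the top. z axis up, y axis along the bridge. The round dial (41 mm) is on the -x side, 75 to 117 mm above the soles, out to 27 mm from the axis: close the fingers along y, above it.
- foot_a (a point): Centre of the sole (40 mm along x, 12 mm along y) of the gauge's leg on the +y side. The two legs are 58 mm high, centred 38 mm either side of the gauge's axis, 64 mm clear gap between them; on them lies the bridge, 88 x 40 x 14 mm, which carries the grip column.
- foot_b (a point): Centre of the sole of the gauge's leg on its -y side.
- plunger_tip (a point): Lowest point of the gauge's round-nosed 8 mm plunger, on the gauge's axis below the bridge; when free it hangs 43 mm above the plane of the soles.
- plunger (a joint): Travel of the plunger up into the gauge, m: 0 free, limit 0.014; the dial's needle turns with it. With both feet on the hub face and the plug home it reads about 0.005. The spring pushes with 2.4 N at 0 and 0.6 N more per mm, about 5.5 N at the reading: more than the gauge's weight, so unless held down the gauge is lifted off the face.
- screwdriver_red: Red-handled screwdriver, 26 x 176 x 26 mm, lying. Bystander, loose on the bench; leave it alone. Origin at the centre of its underside.
- screwdriver_blue: Blue-handled screwdriver, 19 x 140 x 19 mm, lying. Bystander, loose on the bench; leave it alone. Origin at the centre of its underside.
- marker_black: Black marker pen, 12 x 136 x 13 mm, lying. Bystander, loose on the bench; leave it alone. Origin at the centre of its underside.
- weight_1: Small brass knobbed weight, 22 mm across, 20 mm high. Bystander, loose on the bench; leave it alone. Origin at the centre of its underside.
There are look-alikes about, which are no part of the job. Leave any pink or yellow look-alike of the part that bears plug_grip alone.

How it is judged:
By the outcome, as a careful person would: the job done as asked, in the order asked, and still so for the second after the job is handed in, while the arm keeps its last pose, push and grip.
It also fails if it takes over 54 s, if anything falls off the work surface, if the arm or the gripper's body presses on something with over 40 N, if the wrist force passes 120 N, or if a joint passes its speed limit or range.

ROBOT

A 7-joint arm with a two-finger parallel gripper is mounted at the origin on a cart in front of the work surface, level with it; the furniture and walls round the work are solid. World frame = base frame: x ahead of the robot, y to its left, z up, the work surface at z = 0. Lengths are in m, angles in rad, forces in N, time in s.
With the tool pointing down it reaches from about 0.425 to 0.875 m from the base axis. Payload 4.7 kg.
Tool frame: the origin (TCP) lies at the very end of the fingers, on their centre line; the grasp point (between the pads) lies 19 mm behind it; z points along the fingers, y is the direction in which the jaws open and shut (so a half turn about z gives the same grasp; the last joint's range is limited). The gripper opens to 87 mm and grips with 3 to 60 N. Pads are 19 mm wide; open, the fingers measure 117 mm over their backs; the gripper's body (75 mm by 190 mm) begins 51 mm behind the grasp point.
Start: joints at [1.227, 0.321, -0.07, 1.45, 0.023, 1.371, -0.057], TCP at [0.228, -0.609, 0.223] pointing down, gripper open.
Joint ranges: [-2.86, 2.86], [-0.3, 2.09], [-1.38, 1.24], [0.06, 2.45], [-1.56, 4.7], [0.09, 2.05], [-2.69, 2.69]. Speed limits (rad/s): [2.57, 2.57, 3.14, 3.14, 3.14, 3.14, 3.14].

INTERFACE

Orientations are given as a rotation vector (axis times angle).
In Python, from bench import ctrl, get_image, camera_info gives the robot as it stands.
- The arm moves only by the tool carry_out, never from a script. Its argument "commands" is a list of rows, each an object of numbers: "tx", "ty", "tz": the shift along the tool's x, y, z in m; "rx", "ry", "rz": the turn, a rotation vector about the tool's x, y, z in rad; "jaw": the opening, from 0 (shut) to 1 (fully open). In form: [{"tx": .., "ty": .., "tz": .., "rx": .., "ry": .., "rz": .., "jaw": ..}, ...]. A call has 1 to 12 rows; each row is the pose to reach, as a shift and turn from the pose commanded when the call began, along the tool's axes at that moment; what a row does not reach only later rows make up. A row lasts 1/8 s, in which the tool goes at most 62.5 mm and 10.7 degrees, less where a joint would pass 70% of its speed; a pose out of reach is approached as far as the arm can. A call with a gripper value outside its range is refused whole. The fingers move at their own pace and stop on an object; "grip_force" is the grip in N (left out, the last holds). Time passes only in rows, so rows that repeat a pose let the fingers close. It gives the time, the measured TCP pose, the force and the opening at its end, in the units of the state.
- ctrl.get_state(): the state, without advancing time (a new reading comes with each control period).
- get_image(name): name is "scene" or "top" or "wrist"; returns the picture (420x560x3 uint8, red, green, blue); there is no depth.
- camera_info(name): a dict with "intrinsics" (3x3 intrinsics, pixels), "R" (3x3) and "t" (3): a world point X has camera coordinates R X + t. Camera axes: x right, y down, z forward; pixel columns grow to the right and rows downward; lengths in m; the calibration is good to about 2 mm. A picture is of the moment at which its call begins: read the wrist's pose just before it. camera_info takes no time and is no camera call; for the wrist camera it gives the pose at the moment of the call.
- ctrl.close_job(): hands the job in, once; it reports no verdict.
The state is a dict: "time": time; "joint_positions": joint angles; "qd": joint speeds; "joint_torque": joint torques, N m; "position": TCP position; "tool_rot": TCP orientation; "ft_force": force on the tool from outside, world axes, zero at the start; "torque": the same for the moment, N m; "grip_width": opening from 0.0 (shut) to 1.0 (fully open).
Only numpy, scipy, OpenCV 4.12 (cv2) and the standard library are available. Lean on these libraries where they do the work, as an engineer would, in place of code of your own. Each camera call takes 0.05 s, during which the arm holds its last target.

## Working session

There is one attempt and no reset: what is moved stays moved. The work goes in short steps, Python scripts to look and compute and a tool call to move; the robot and the scene stay as the last step left them, time stands still between calls to the robot, and variables do not carry over. Pictures are saved under pics/ and viewed, and the job is handed in when it is done.

Besides the shell and the picture viewer there is one more tool, called in YAML: its name, and indented under it one key for each argument. carry_out: Moves the arm, as the interface text tells. Its arguments: {"type":"object","properties":{"commands":{"type":"array"},"grip_force":{"type":"number"}},"required":["commands"]}

```bash
ls; mkdir -p pics
python3 - <<'E'
from bench import ctrl,get_image,camera_info
import cv2,numpy as np
s=ctrl.get_state();print(s)
for n in ["scene","top","wrist"]:
    ci=camera_info(n);print(n,ci)
    im=get_image(n);cv2.imwrite(f"pics/{n}0.png",im[:,:,::-1])
E
```

```text
pics
{'time': 0.0, 'joint_positions': array([ 1.2271256 ,  0.32180685, -0.07007716,  1.45168237,  0.02259982,
        1.37079176, -0.05689259]), 'qd': array([ 0.00102483, -0.00038953, -0.00104589,  0.00160183,  0.00107117,
       -0.00154079,  0.00173119]), 'joint_torque': array([-9.00586042e-05, -4.91287458e+01, -4.03918857e-01, -3.12527239e+01,
       -6.37667114e-02,  4.38751420e-02,  1.74004763e-04]), 'position': array([ 0.22737555, -0.60834042,  0.22146824]), 'tool_rot': array([-3.08963138e+00, -5.58710973e-01,  6.86524009e-04]), 'ft_force': array([ 0.03142835, -0.36074101, -0.56678912]), 'torque': array([ 0.01702884, -0.00766424, -0.02965534]), 'grip_width': 1.002180137771046}
scene {'intrinsics': array([[393.55742437,   0.        , 281.68211229],
       [  0.        , 393.55742437, 211.5542171 ],
       [  0.        ,   0.        ,   1.        ]]), 'R': array([[ 0.65888135, -0.75181019, -0.02562817],
       [-0.37233353, -0.29632893, -0.87952084],
       [ 0.65363837,  0.5890421 , -0.47516975]]), 't': array([-0.3204551 ,  0.27704   ,  0.65537227])}
top {'intrinsics': array([[431.29575776,   0.        , 271.39297074],
       [  0.        , 431.29575776, 213.56317121],
       [  0.        ,   0.        ,   1.        ]]), 'R': array([[-0.00116132, -0.99992736, -0.01199732],
       [-0.98113856,  0.00345845, -0.19327485],
       [ 0.1933023 ,  0.01154658, -0.9810713 ]]), 't': array([0.03192648, 0.49481116, 1.34499883])}
wrist {'intrinsics': array([[371.12100412,   0.        , 279.13517376],
       [  0.        , 371.12100412, 213.83402045],
       [  0.        ,   0.        ,   1.        ]]), 'R': array([[ 0.35064621, -0.93650416, -0.0026836 ],
       [-0.89686524, -0.33662674,  0.28690621],
       [-0.26959223, -0.09819575, -0.95795492]]), 't': array([-0.64918022, -0.03564236,  0.39282735])}
```

View pics/scene0.png

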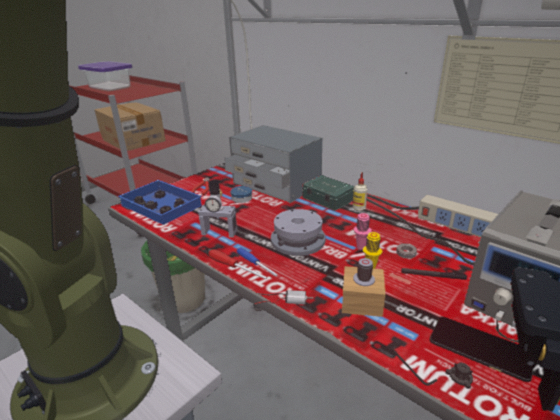

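View pics/top0.png

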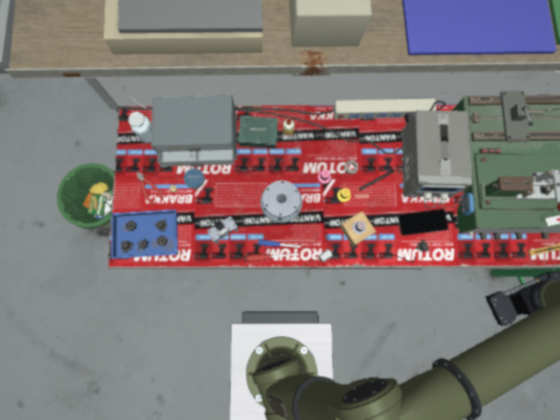

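View pics/wrist0.png

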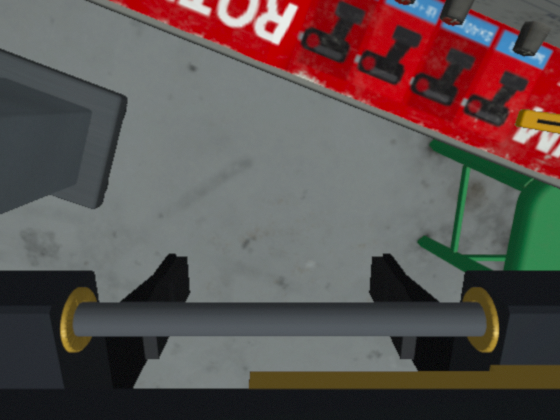

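Candidates for the plug: steel and dark-handled plug in the wooden stand (top image 358,228), pink look-alike (325,177) and yellow look-alike (344,195). By the description I choose the one in the stand. Next I check it in a close crop and measure.

```bash
cat > h.py <<'E'
from bench import ctrl,get_image,camera_info
import cv2,numpy as np
from scipy.spatial.transform import Rotation as Ro
def bp(ci,u,v,z):
    K,R,t=ci["intrinsics"],ci["R"],ci["t"]
    d=R.T@np.linalg.solve(K,[u,v,1.]);c=-R.T@t
    return c+d*(z-c[2])/d[2]
def pj(ci,X):
    p=ci["intrinsics"]@(ci["R"]@np.array(X,float)+ci["t"]);return p[:2]/p[2]
def crop(im,u0,v0,u1,v1,k,fn):
    c=cv2.resize(im[v0:v1,u0:u1],None,fx=k,fy=k,interpolation=cv2.INTER_CUBIC);cv2.imwrite(fn,c[:,:,::-1])
E
python3 - <<'E'
from h import *
a=cv2.imread("pics/top0.png")[:,:,::-1]
b=cv2.imread("pics/scene0.png")[:,:,::-1]
crop(a,190,150,390,270,4,"pics/topc.png")
crop(b,185,160,425,340,3,"pics/scenec.png")
ci=camera_info("top")
for n,u,v,z in [("hub",281,200,.06),("stand",358,228,.056),("plugtop",360,226,.094),("gauge",222,228,.1),("blue",270,243,0)]: print(n,bp(ci,u,v,z))
E
```

```text
hub [ 5.37053209e-01 -3.77808608e-04  6.00000000e-02]
stand [ 0.44557372 -0.24506029  0.056     ]
plugtop [ 0.44567679 -0.24423175  0.094     ]
gauge [0.43975749 0.1830033  0.1       ]
blue [0.40540639 0.03605673 0.        ]
```

View pics/topc.png

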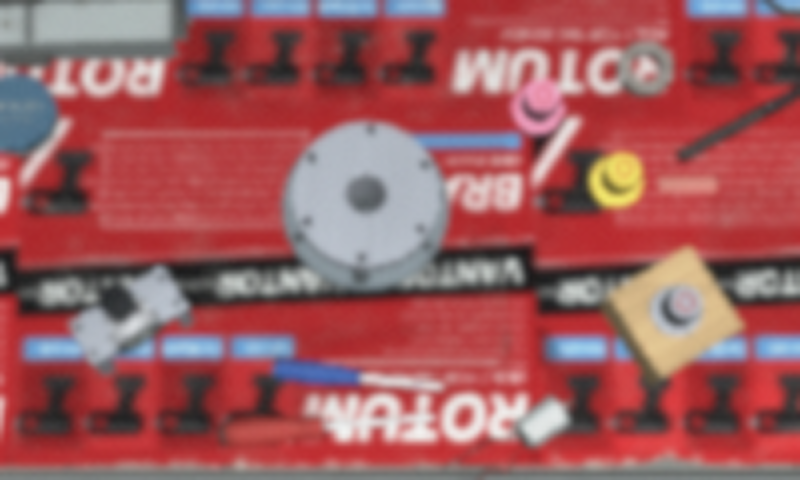

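View pics/scenec.png

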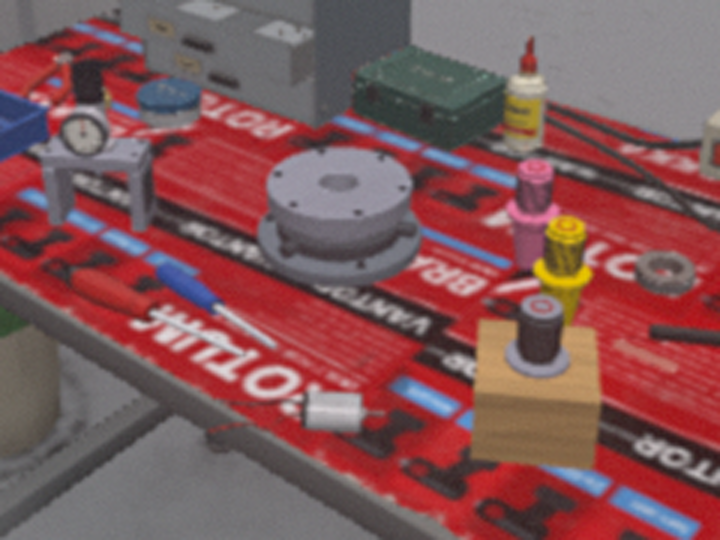

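```bash
cat >> h.py <<'E'
def delta(pos,yaw_y=None,s=None):
    """tool-frame shift & rotvec to bring TCP to pos, pointing down, with tool y axis at heading yaw_y (mod pi)"""
    s=s or ctrl.get_state()
    R0=Ro.from_rotvec(s["tool_rot"]).as_matrix()
    d=R0.T@(np.array(pos)-s["position"])
    cur=np.arctan2(R0[1,1],R0[0,1])
    if yaw_y is None: yaw_y=cur
    dy=(yaw_y-cur+np.pi/2)%np.pi-np.pi/2; yaw_y=cur+dy
    y=np.array([np.cos(yaw_y),np.sin(yaw_y),0]);z=np.array([0,0,-1.]);x=np.cross(y,z)
    R1=np.stack([x,y,z],1)
    return d.round(4),Ro.from_matrix(R0.T@R1).as_rotvec().round(4)
E
python3 - <<'E'
from h import *
s=ctrl.get_state();R0=Ro.from_rotvec(s["tool_rot"]).as_matrix();print(R0.round(3))
ci=camera_info("wrist");c=-ci["R"].T@ci["t"]
print("cam in tool",(R0.T@(c-s["position"])).round(4),"\n",(R0.T@ci["R"].T).round(3))
ct=camera_info("top");cs=camera_info("scene")
P=lambda u,v,z:bp(ct,190+u/4,150+v/4,z).round(4)
print("plug",P(684,303,.098),pj(cs,P(684,303,.098)), "hub",P(367,194,.06),pj(cs,P(367,194,.06)))
g=P(117,298,.149);print("gauge",g,pj(cs,g),"ends",P(83,345,.072),P(175,283,.072))
print("pink",P(541,98,.09),"yel",P(622,170,.09),"screw",P(545,420,.02))
print(delta([.445,-.245,.26]),delta([.445,-.245,.26],0.))
E
```

```text
[[ 0.937  0.35  -0.001]
 [ 0.35  -0.937  0.001]
 [-0.    -0.001 -1.   ]]
cam in tool [ 0.0789  0.0004 -0.1632] 
 [[ 0.    -0.958 -0.287]
 [ 1.     0.001 -0.001]
 [ 0.001 -0.287  0.958]]
plug [ 0.4458 -0.2466  0.098 ] [363.08932416 262.6088779 ] hub [ 0.542  -0.0028  0.06  ] [296.63952159 220.91363499]
gauge [0.4424 0.1852 0.149 ] [212.79986877 182.07878962] ends [0.4181 0.2215 0.072 ] [0.4675 0.1498 0.072 ]
pink [ 0.6129 -0.1414  0.09  ] yel [ 0.5536 -0.2037  0.09  ] screw [ 0.3634 -0.146   0.02  ]
(array([ 0.3311, -0.2643, -0.0379]), array([-0.0014,  0.0001,  0.    ])) (array([ 0.3311, -0.2643, -0.0379]), array([-1.300e-03, -8.000e-04, -1.213e+00]))
```

carry_out:
  commands:
    - {"tx":0.04,"ty":-0.03,"tz":0}
    - {"tx":0.085,"ty":-0.068,"tz":0}
    - {"tx":0.13,"ty":-0.104,"tz":0}
    - {"tx":0.175,"ty":-0.14,"tz":0}
    - {"tx":0.22,"ty":-0.175,"tz":0}
    - {"tx":0.265,"ty":-0.21,"tz":0.01}
    - {"tx":0.305,"ty":-0.243,"tz":0.02}
    - {"tx":0.325,"ty":-0.259,"tz":0.02}
    - {"tx":0.331,"ty":-0.264,"tz":0.02}
    - {"tx":0.331,"ty":-0.264,"tz":0.02}

```text
invalid input
```

Run:
```python
from h import *
s=ctrl.get_state();print(s["time"],s["position"],s["tool_rot"])
ci=camera_info("wrist");im=get_image("wrist");cv2.imwrite("pics/w1.png",im[:,:,::-1])
np.savez("w1.npz",**ci,pos=s["position"])
print(pj(ci,[.4458,-.2466,.098]))
```

```text
0.15 [ 0.22745932 -0.60847203  0.2217211 ] [-3.09008008e+00 -5.58804223e-01  5.03580910e-04]
[-200.25429282 -378.97922344]
```

View pics/w1.png

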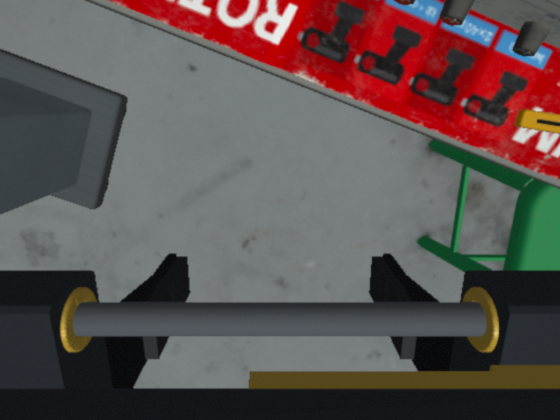

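The call was refused, probably because each row needs all fields. I'll retry with full rows.

carry_out:
  commands:
    - {"tx":0.04,"ty":-0.03,"tz":0,"rx":0,"ry":0,"rz":0,"jaw":1}
    - {"tx":0.085,"ty":-0.068,"tz":0,"rx":0,"ry":0,"rz":0,"jaw":1}
    - {"tx":0.13,"ty":-0.104,"tz":0,"rx":0,"ry":0,"rz":0,"jaw":1}
    - {"tx":0.175,"ty":-0.14,"tz":0,"rx":0,"ry":0,"rz":0,"jaw":1}
    - {"tx":0.22,"ty":-0.175,"tz":0,"rx":0,"ry":0,"rz":0,"jaw":1}
    - {"tx":0.265,"ty":-0.21,"tz":0.01,"rx":0,"ry":0,"rz":0,"jaw":1}
    - {"tx":0.305,"ty":-0.243,"tz":0.02,"rx":0,"ry":0,"rz":0,"jaw":1}
    - {"tx":0.325,"ty":-0.259,"tz":0.02,"rx":0,"ry":0,"rz":0,"jaw":1}
    - {"tx":0.331,"ty":-0.264,"tz":0.02,"rx":0,"ry":0,"rz":0,"jaw":1}
    - {"tx":0.331,"ty":-0.264,"tz":0.02,"rx":0,"ry":0,"rz":0,"jaw":1}
  grip_force: 25

```text
time: 1.45
position: [0.4449, -0.2463, 0.2026]
tool_rot: [3.091, 0.559, -0.0]
ft_force: [-0.4, -0.7, 0.9]
grip_width: 0.998
```

Run:
```python
from h import *
s=ctrl.get_state();print(s["time"],s["position"],s["tool_rot"])
ci=camera_info("wrist");im=get_image("wrist");cv2.imwrite("pics/w2.png",im[:,:,::-1])
np.savez("w2.npz",**ci,pos=s["position"])
print(pj(ci,[.4458,-.2466,.098]))
```

```text
1.45 [ 0.44493666 -0.24629304  0.20260746] [ 3.09098341e+00  5.58553063e-01 -3.95657434e-04]
[279.60729561 211.23219408]
```

View pics/w2.png

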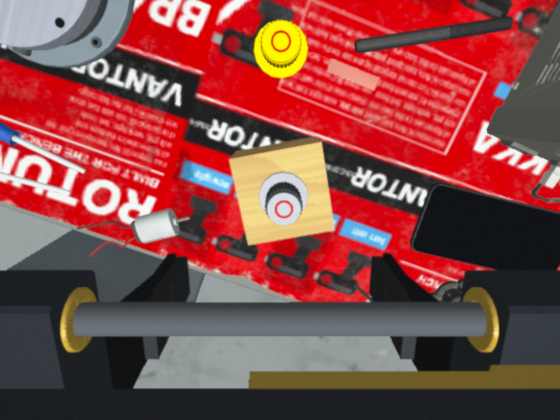

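The wrist picture shows the steel plug with its dark handle in the wooden stand, red ring at (284,209). The yellow look-alike is at (281,45), standing alone. The choice is confirmed, so I refine its position.

Run:
```python
from h import *
d=np.load("w2.npz");ci={k:d[k] for k in ["intrinsics","R","t"]}
im=cv2.imread("pics/w2.png").astype(int);b,g,r=im[...,0],im[...,1],im[...,2]
m=((r-g>60)&(r>120)).astype(np.uint8);m2=np.zeros_like(m);m2[195:224,270:299]=m[195:224,270:299]
ys,xs=np.nonzero(m2);(c,rad)=cv2.minEnclosingCircle(np.stack([xs,ys],1).astype(np.float32));print(c,rad,len(xs))
p=bp(ci,*c,.098);print(p)
print(delta([p[0],p[1],.066]))
```

```text
(283.5, 208.61111450195312) 9.235363006591797 129
[ 0.44874201 -0.24861652  0.098     ]
(array([0.0035, 0.0029, 0.1365]), array([ 0.0005,  0.0006, -0.    ]))
```

carry_out:
  commands:
    - {"tx":0.003,"ty":0.003,"tz":0.04,"rx":0,"ry":0,"rz":0,"jaw":1}
    - {"tx":0.003,"ty":0.003,"tz":0.08,"rx":0,"ry":0,"rz":0,"jaw":0.8}
    - {"tx":0.003,"ty":0.003,"tz":0.115,"rx":0,"ry":0,"rz":0,"jaw":0.7}
    - {"tx":0.003,"ty":0.003,"tz":0.13,"rx":0,"ry":0,"rz":0,"jaw":0.7}
    - {"tx":0.003,"ty":0.003,"tz":0.136,"rx":0,"ry":0,"rz":0,"jaw":0.7}
    - {"tx":0.003,"ty":0.003,"tz":0.136,"rx":0,"ry":0,"rz":0,"jaw":0.5}
    - {"tx":0.003,"ty":0.003,"tz":0.136,"rx":0,"ry":0,"rz":0,"jaw":0.2}
    - {"tx":0.003,"ty":0.003,"tz":0.136,"rx":0,"ry":0,"rz":0,"jaw":0.1}
    - {"tx":0.003,"ty":0.003,"tz":0.136,"rx":0,"ry":0,"rz":0,"jaw":0.1}
    - {"tx":0.003,"ty":0.003,"tz":0.136,"rx":0,"ry":0,"rz":0,"jaw":0.1}
  grip_force: 25

```text
time: 2.75
position: [0.4495, -0.2478, 0.0671]
tool_rot: [3.09, 0.559, 0.001]
ft_force: [-0.1, 0.1, 2.8]
grip_width: 0.317
```

Run:
```python
from h import *
s=ctrl.get_state();print(s["time"],s["position"],s["tool_rot"],s["ft_force"],s["grip_width"])
ci=camera_info("wrist");im=get_image("wrist");cv2.imwrite("pics/w3.png",im[:,:,::-1])
```

```text
2.75 [ 0.44945952 -0.24775319  0.06708679] [3.09046436e+00 5.58941469e-01 1.11096004e-03] [-0.13920179  0.07352882  2.81519908] 0.3173582596064163
```

View pics/w3.png

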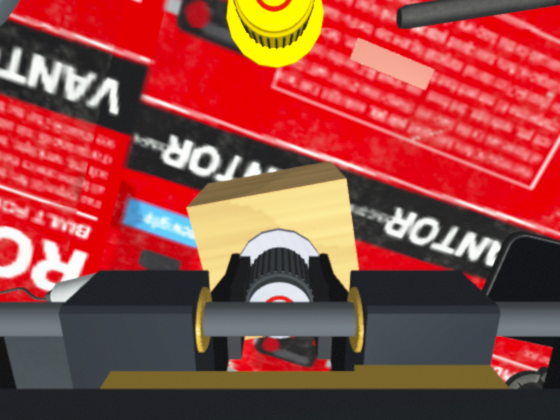

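carry_out:
  commands:
    - {"tx":0,"ty":0,"tz":-0.02,"rx":0,"ry":0,"rz":0,"jaw":0.1}
    - {"tx":0,"ty":0,"tz":-0.055,"rx":0,"ry":0,"rz":0,"jaw":0.1}
    - {"tx":0,"ty":0,"tz":-0.09,"rx":0,"ry":0,"rz":0,"jaw":0.1}
    - {"tx":0.015,"ty":-0.018,"tz":-0.115,"rx":0,"ry":0,"rz":0,"jaw":0.1}
    - {"tx":0.045,"ty":-0.052,"tz":-0.125,"rx":0,"ry":0,"rz":0,"jaw":0.1}
    - {"tx":0.075,"ty":-0.086,"tz":-0.125,"rx":0,"ry":0,"rz":0,"jaw":0.1}
    - {"tx":0.105,"ty":-0.12,"tz":-0.125,"rx":0,"ry":0,"rz":0,"jaw":0.1}
    - {"tx":0.135,"ty":-0.154,"tz":-0.125,"rx":0,"ry":0,"rz":0,"jaw":0.1}
    - {"tx":0.16,"ty":-0.182,"tz":-0.125,"rx":0,"ry":0,"rz":0,"jaw":0.1}
    - {"tx":0.17,"ty":-0.195,"tz":-0.125,"rx":0,"ry":0,"rz":0,"jaw":0.1}
    - {"tx":0.172,"ty":-0.197,"tz":-0.125,"rx":0,"ry":0,"rz":0,"jaw":0.1}
    - {"tx":0.172,"ty":-0.197,"tz":-0.125,"rx":0,"ry":0,"rz":0,"jaw":0.1}

```text
time: 4.3
position: [0.5407, -0.0045, 0.1911]
tool_rot: [3.091, 0.556, -0.002]
ft_force: [-0.1, -0.5, -4.4]
grip_width: 0.312
```

Run:
```python
from h import *
s=ctrl.get_state();print(s["time"],s["position"],s["tool_rot"],s["ft_force"],s["grip_width"])
ci=camera_info("wrist");im=get_image("wrist");cv2.imwrite("pics/w4.png",im[:,:,::-1])
np.savez("w4.npz",**ci,pos=s["position"])
print(pj(ci,[.542,-.0028,.06]))
```

```text
4.3 [ 0.54067216 -0.0045102   0.1910879 ] [ 3.09111461e+00  5.55885546e-01 -2.13428509e-03] [-0.10191634 -0.4951766  -4.44562952] 0.31220651138145483
[277.45191793 200.66868791]
```

View pics/w4.png

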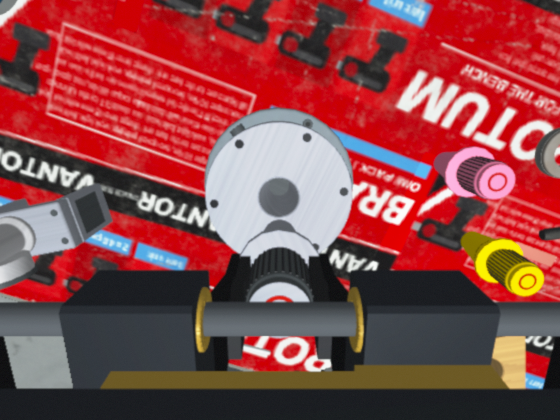

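Run:
```python
from h import *
im=cv2.imread("pics/w4.png")[:,:,::-1].copy()
d=np.load("w4.npz");ci={k:d[k] for k in ["intrinsics","R","t"]}
base=im.copy()
# fit: circle of radius r at z=.06: maximize edge gradients by rendering, search xy
g=cv2.GaussianBlur(cv2.cvtColor(im,cv2.COLOR_RGB2GRAY).astype(np.float32),(0,0),1)
th=np.linspace(0,2*np.pi,120,endpoint=False)
def score(x,y,r,vmax):
    s=[];
    for rr in(r-.0015,r+.0015):
        P=np.stack([x+rr*np.cos(th),y+rr*np.sin(th),0*th+.06])
        q=ci["intrinsics"]@(ci["R"]@P+ci["t"][:,None]);u,v=(q[:2]/q[2]).astype(np.float32)
        s.append((cv2.remap(g,u[None],v[None],1)[0],v))
    m=s[0][1]<vmax
    return (s[1][0]-s[0][0])[m].mean()
for r,vm,sg in((.016,205,1),(.06,225,-1)):
    best=max(((sg*score(x,y,r,vm),x,y) for x in np.arange(.53,.556,.0005) for y in np.arange(-.012,.008,.0005)))
    print(r,best)
    P=[pj(ci,[best[1]+r*np.cos(t),best[2]+r*np.sin(t),.06]) for t in th]
    cv2.polylines(im,[np.int32(np.array(P)*8)],True,(0,255,0),1,cv2.LINE_AA,3)
crop(im,190,90,370,270,4,"pics/w4f.png");crop(base,190,90,370,270,4,"pics/w4b.png")
```

```text
0.016 (np.float32(84.538155), np.float64(0.5454999999999983), np.float64(-0.002499999999999992))
0.06 (np.float32(70.31277), np.float64(0.5444999999999984), np.float64(-0.002499999999999992))
```

View pics/w4f.png

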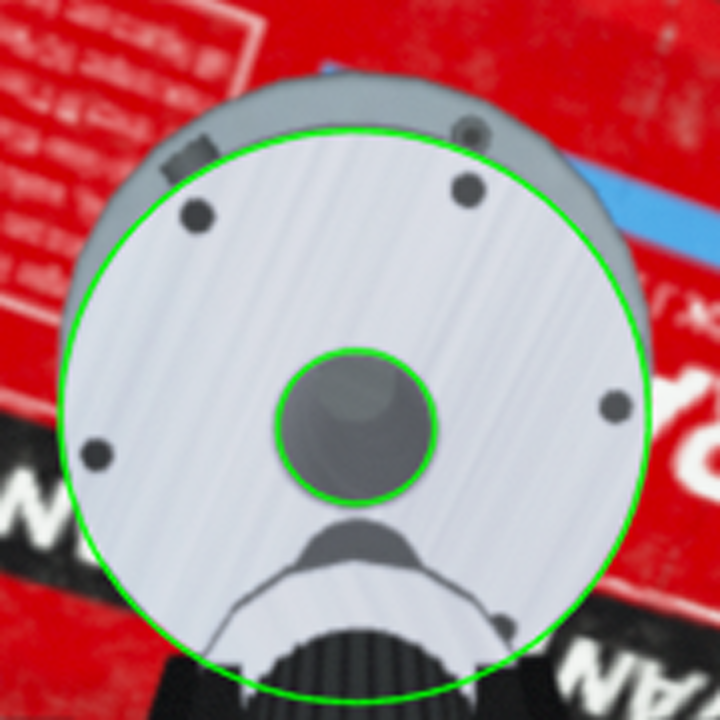

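carry_out:
  commands:
    - {"tx":0.006,"ty":0,"tz":0.02,"rx":0,"ry":0,"rz":0,"jaw":0.1}
    - {"tx":0.006,"ty":0,"tz":0.045,"rx":0,"ry":0,"rz":0,"jaw":0.1}
    - {"tx":0.006,"ty":0,"tz":0.06,"rx":0,"ry":0,"rz":0,"jaw":0.1}
    - {"tx":0.006,"ty":0,"tz":0.068,"rx":0,"ry":0,"rz":0,"jaw":0.1}
    - {"tx":0.006,"ty":0,"tz":0.075,"rx":0,"ry":0,"rz":0,"jaw":0.1}
    - {"tx":0.006,"ty":0,"tz":0.08,"rx":0,"ry":0,"rz":0,"jaw":0.1}
    - {"tx":0.006,"ty":0,"tz":0.08,"rx":0,"ry":0,"rz":0,"jaw":0.1}

```text
time: 5.22
position: [0.5468, -0.0006, 0.1115]
tool_rot: [3.091, 0.559, -0.0]
ft_force: [0.4, -0.2, -3.1]
grip_width: 0.318
```

Run:
```python
from h import *
s=ctrl.get_state();print(s["time"],s["position"],s["tool_rot"],s["ft_force"],s["torque"],s["grip_width"])
ci=camera_info("wrist");im=get_image("wrist");cv2.imwrite("pics/w5.png",im[:,:,::-1])
im=get_image("scene");crop(im,200,130,400,280,4,"pics/s5.png")
```

```text
5.225 [ 0.5467769  -0.00060387  0.11149369] [ 3.09132702e+00  5.58985666e-01 -1.68461527e-04] [ 0.3650343  -0.15899113 -3.11810707] [0.00579712 0.02199085 0.0104446 ] 0.31838445228148227
```

View pics/w5.png

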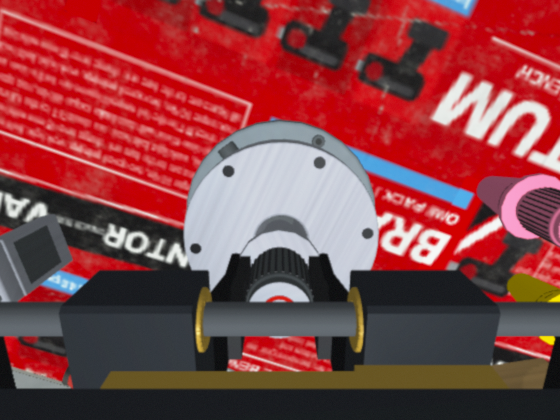

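View pics/s5.png

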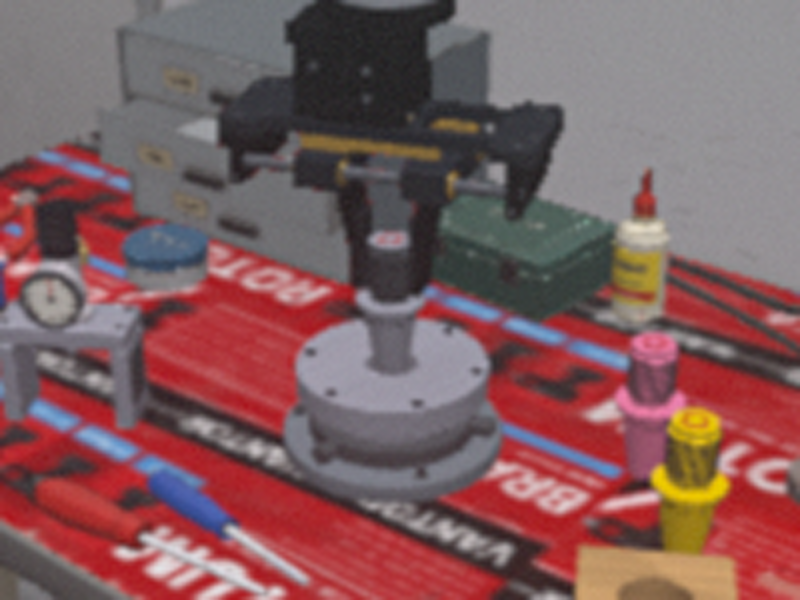

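Nose is inside the bore with no contact force (pictures: plug upright over the hub, nose at about (392,365) of the scene crop). Continuing down gently.

carry_out:
  commands:
    - {"tx":-0.001,"ty":0.001,"tz":0.005,"rx":0,"ry":0,"rz":0,"jaw":0.1}
    - {"tx":-0.001,"ty":0.001,"tz":0.01,"rx":0,"ry":0,"rz":0,"jaw":0.1}
    - {"tx":-0.001,"ty":0.001,"tz":0.015,"rx":0,"ry":0,"rz":0,"jaw":0.1}
    - {"tx":-0.001,"ty":0.001,"tz":0.02,"rx":0,"ry":0,"rz":0,"jaw":0.1}
    - {"tx":-0.001,"ty":0.001,"tz":0.024,"rx":0,"ry":0,"rz":0,"jaw":0.1}
    - {"tx":-0.001,"ty":0.001,"tz":0.027,"rx":0,"ry":0,"rz":0,"jaw":0.1}
    - {"tx":-0.001,"ty":0.001,"tz":0.027,"rx":0,"ry":0,"rz":0,"jaw":0.1}

```text
time: 6.2
position: [0.546, -0.0018, 0.0842]
tool_rot: [-3.091, -0.559, 0.001]
ft_force: [-0.1, -0.6, -4.5]
grip_width: 0.313
```

carry_out:
  commands:
    - {"tx":0,"ty":0,"tz":0.002,"rx":0,"ry":0,"rz":0,"jaw":0.1}
    - {"tx":0,"ty":0,"tz":0.0035,"rx":0,"ry":0,"rz":0,"jaw":0.1}
    - {"tx":0,"ty":0,"tz":0.005,"rx":0,"ry":0,"rz":0,"jaw":0.1}
    - {"tx":0,"ty":0,"tz":0.005,"rx":0,"ry":0,"rz":0,"jaw":0.1}

```text
time: 6.7
position: [0.5461, -0.0019, 0.0794]
tool_rot: [3.091, 0.559, -0.0]
ft_force: [0.2, -0.0, -3.9]
grip_width: 0.314
```

carry_out:
  commands:
    - {"tx":0,"ty":0,"tz":0.001,"rx":0,"ry":0,"rz":0,"jaw":0.1}
    - {"tx":0,"ty":0,"tz":0.0015,"rx":0,"ry":0,"rz":0,"jaw":0.1}
    - {"tx":0,"ty":0,"tz":0.0015,"rx":0,"ry":0,"rz":0,"jaw":0.1}

```text
time: 7.08
position: [0.546, -0.0019, 0.0782]
tool_rot: [3.091, 0.559, -0.001]
ft_force: [-1.9, 0.2, -0.8]
grip_width: 0.314
```

carry_out:
  commands:
    - {"tx":-0.0005,"ty":0,"tz":0.0005,"rx":0,"ry":0,"rz":0,"jaw":0.1}
    - {"tx":-0.0005,"ty":0,"tz":0.001,"rx":0,"ry":0,"rz":0,"jaw":0.1}
    - {"tx":-0.0005,"ty":0,"tz":0.001,"rx":0,"ry":0,"rz":0,"jaw":0.1}

```text
time: 7.45
position: [0.546, -0.0019, 0.0779]
tool_rot: [3.091, 0.559, 0.001]
ft_force: [-3.6, 0.6, 4.9]
grip_width: 0.317
```

carry_out:
  commands:
    - {"tx":-0.001,"ty":0,"tz":0.001,"rx":0,"ry":0,"rz":0,"jaw":0.1}
    - {"tx":-0.001,"ty":0,"tz":0.0015,"rx":0,"ry":0,"rz":0,"jaw":0.1}
    - {"tx":-0.001,"ty":0,"tz":0.0015,"rx":0,"ry":0,"rz":0,"jaw":0.1}
  grip_force: 10

```text
time: 7.82
position: [0.546, -0.0019, 0.0777]
tool_rot: [3.091, 0.559, 0.004]
ft_force: [-4.3, 0.4, 11.3]
grip_width: 0.319
```

carry_out:
  commands:
    - {"tx":0,"ty":0,"tz":0,"rx":0,"ry":0,"rz":0,"jaw":0.4}
    - {"tx":0,"ty":0,"tz":0,"rx":0,"ry":0,"rz":0,"jaw":0.6}
    - {"tx":0,"ty":0,"tz":0,"rx":0,"ry":0,"rz":0,"jaw":0.7}
    - {"tx":0,"ty":0,"tz":0,"rx":0,"ry":0,"rz":0,"jaw":0.7}
    - {"tx":0,"ty":0,"tz":-0.02,"rx":0,"ry":0,"rz":0,"jaw":0.7}
    - {"tx":0,"ty":0,"tz":-0.055,"rx":0,"ry":0,"rz":0,"jaw":0.8}
    - {"tx":0,"ty":0,"tz":-0.1,"rx":0,"ry":0,"rz":0,"jaw":1}
    - {"tx":0,"ty":0,"tz":-0.14,"rx":0,"ry":0,"rz":0,"jaw":1}
    - {"tx":0,"ty":0,"tz":-0.16,"rx":0,"ry":0,"rz":0,"jaw":1}
    - {"tx":0,"ty":0,"tz":-0.16,"rx":0,"ry":0,"rz":0,"jaw":1}

```text
time: 9.07
position: [0.5459, -0.0023, 0.2371]
tool_rot: [3.09, 0.559, 0.005]
ft_force: [-0.6, 0.3, 0.0]
grip_width: 0.999
```

Run:
```python
from h import *
s=ctrl.get_state();print(s["time"],s["position"],s["tool_rot"],s["ft_force"],s["grip_width"])
ci=camera_info("wrist");im=get_image("wrist");cv2.imwrite("pics/w6.png",im[:,:,::-1])
np.savez("w6.npz",**ci,pos=s["position"])
im=get_image("scene");crop(im,200,130,400,280,4,"pics/s6.png")
```

```text
9.075 [ 0.54587067 -0.00228197  0.23705225] [3.09031668 0.55878079 0.00518777] [-0.59228292  0.33298473  0.03398113] 0.9988865957144296
```

View pics/w6.png

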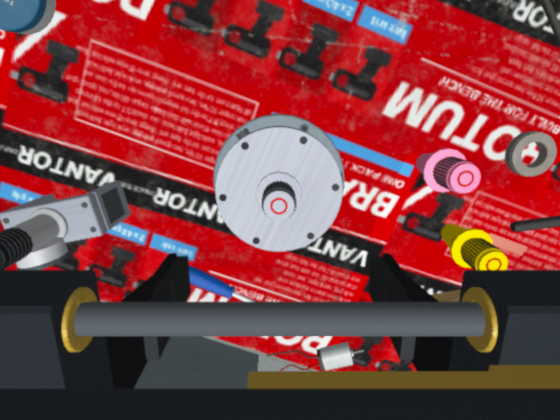

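View pics/s6.png

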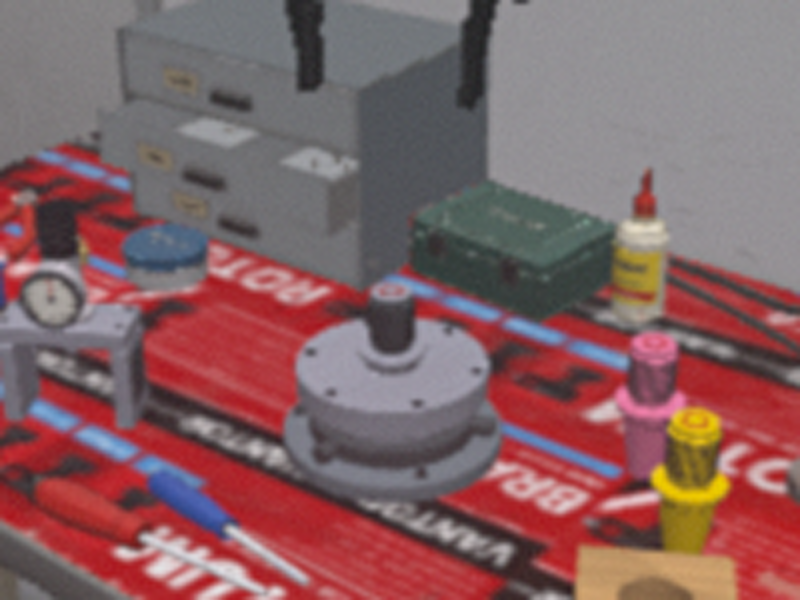

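Plug is home: the collar sits just proud of the hub face and the red ring is at (279,206) in the wrist view. The gauge has its dial toward the robot. Moving over the gauge.

carry_out:
  commands:
    - {"tx":-0.005,"ty":-0.03,"tz":0,"rx":0,"ry":0,"rz":-0.04,"jaw":1}
    - {"tx":-0.011,"ty":-0.07,"tz":0,"rx":0,"ry":0,"rz":-0.08,"jaw":1}
    - {"tx":-0.017,"ty":-0.11,"tz":0,"rx":0,"ry":0,"rz":-0.14,"jaw":1}
    - {"tx":-0.023,"ty":-0.15,"tz":0,"rx":0,"ry":0,"rz":-0.2,"jaw":1}
    - {"tx":-0.028,"ty":-0.185,"tz":0,"rx":0,"ry":0,"rz":-0.23,"jaw":1}
    - {"tx":-0.031,"ty":-0.207,"tz":0,"rx":0,"ry":0,"rz":-0.24,"jaw":1}
    - {"tx":-0.031,"ty":-0.211,"tz":0,"rx":0,"ry":0,"rz":-0.24,"jaw":1}
    - {"tx":-0.031,"ty":-0.211,"tz":0,"rx":0,"ry":0,"rz":-0.24,"jaw":1}

```text
time: 10.18
position: [0.4424, 0.1836, 0.2355]
tool_rot: [3.002, 0.923, -0.0]
ft_force: [0.8, -0.1, 0.1]
grip_width: 1.0
```

Run:
```python
from h import *
d=np.load("w6.npz");ci={k:d[k] for k in ["intrinsics","R","t"]}
im=cv2.imread("pics/w6.png");im=im.astype(int);m=((im[...,2]-im[...,1]>60)).astype(np.uint8)
ys,xs=np.nonzero(m[192:220,265:293]);c,r=cv2.minEnclosingCircle(np.stack([xs+265,ys+192],1).astype(np.float32));print("ring",c,r,bp(ci,*c,.109))
s=ctrl.get_state();print(s["time"],s["position"],s["tool_rot"])
ci=camera_info("wrist");im=get_image("wrist");cv2.imwrite("pics/w7.png",im[:,:,::-1])
np.savez("w7.npz",**ci,pos=s["position"])
```

```text
ring (278.5, 205.5) 8.631438255310059 [ 0.54503493 -0.00242348  0.109     ]
10.175 [0.44244371 0.18357518 0.23547715] [ 3.00248288e+00  9.23023126e-01 -2.86987662e-05]
```

View pics/w7.png

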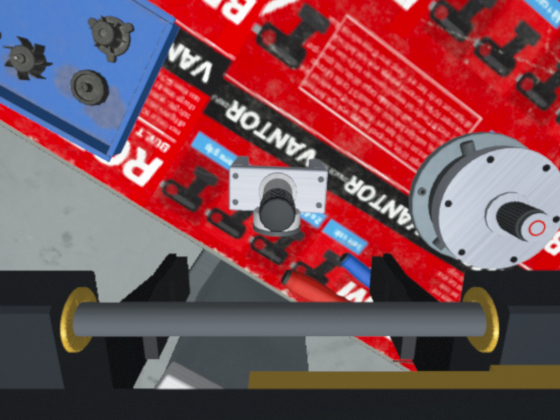

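Run:
```python
from h import *
im=cv2.imread("pics/w7.png")[:,:,::-1]
crop(im,210,140,350,260,5,"pics/w7c.png")
```

```text
(no output)
```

View pics/w7c.png

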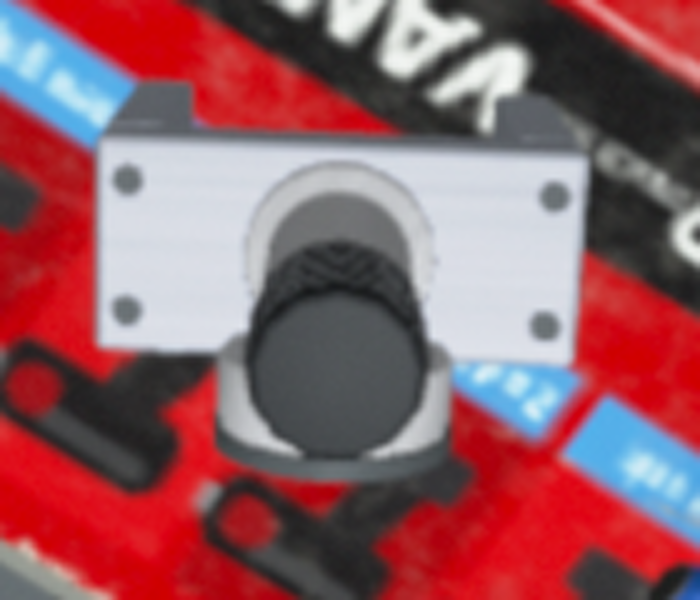

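Run:
```python
from h import *
d=np.load("w7.npz");ci={k:d[k] for k in ["intrinsics","R","t"]}
f=lambda u,v,z:bp(ci,210+u/5,140+v/5,z)
C=[f(u,v,.072)[:2] for u,v in [(98,140),(588,155),(574,365),(97,347)]]
rect=cv2.minAreaRect(np.array(C,np.float32)*1000);print(rect)
C=np.array(C);print(C.round(4), np.linalg.norm(C[0]-C[1]),np.linalg.norm(C[1]-C[2]),"cent",C.mean(0))
H=[f(u,v,.072)[:2] for u,v in [(127,180),(555,197),(545,326),(126,310)]];H=np.array(H);print("holes",H.mean(0))
for a in (C,H):
    for v in (a[1]-a[0],a[2]-a[3]): print(np.degrees(np.arctan2(v[1],v[0])))
g=f(337,375,.149);print("top",g)
R0=Ro.from_rotvec(ctrl.get_state()["tool_rot"]).as_matrix();print(np.degrees(np.arctan2(R0[1,1],R0[0,1])))
```

```text
((444.47412109375, 185.96417236328125), (38.92280578613281, 87.53517150878906), 31.95863914489746)
[[0.4373 0.2329]
 [0.4839 0.1595]
 [0.4511 0.1385]
 [0.4048 0.2128]] 0.086979811107014 0.03892495618812397 cent [0.44428535 0.1859226 ]
holes [0.4441159  0.18602606]
-57.56134892584655
-58.041371963646256
-58.10056989296009
-58.05511313703007
top [0.44458539 0.18619667 0.149     ]
-55.87685933092631
```

carry_out:
  commands:
    - {"tx":0.003,"ty":-0.001,"tz":0.035,"rx":0,"ry":0,"rz":0.037,"jaw":1}
    - {"tx":0.003,"ty":-0.001,"tz":0.075,"rx":0,"ry":0,"rz":0.037,"jaw":0.8}
    - {"tx":0.003,"ty":-0.001,"tz":0.1,"rx":0,"ry":0,"rz":0.037,"jaw":0.7}
    - {"tx":0.003,"ty":-0.001,"tz":0.112,"rx":0,"ry":0,"rz":0.037,"jaw":0.7}
    - {"tx":0.003,"ty":-0.001,"tz":0.118,"rx":0,"ry":0,"rz":0.037,"jaw":0.7}
    - {"tx":0.003,"ty":-0.001,"tz":0.118,"rx":0,"ry":0,"rz":0.037,"jaw":0.5}
    - {"tx":0.003,"ty":-0.001,"tz":0.118,"rx":0,"ry":0,"rz":0.037,"jaw":0.3}
    - {"tx":0.003,"ty":-0.001,"tz":0.118,"rx":0,"ry":0,"rz":0.037,"jaw":0.1}
    - {"tx":0.003,"ty":-0.001,"tz":0.118,"rx":0,"ry":0,"rz":0.037,"jaw":0.1}
    - {"tx":0.003,"ty":-0.001,"tz":0.118,"rx":0,"ry":0,"rz":0.037,"jaw":0.1}
  grip_force: 35

```text
time: 11.48
position: [0.4441, 0.1867, 0.1178]
tool_rot: [3.018, 0.869, 0.001]
ft_force: [1.0, -0.6, 1.5]
grip_width: 0.288
```

Run:
```python
from h import *
s=ctrl.get_state();print(s["time"],s["position"],s["tool_rot"],s["ft_force"],s["torque"],s["grip_width"])
im=get_image("wrist");cv2.imwrite("pics/w8.png",im[:,:,::-1])
im=get_image("scene");crop(im,150,100,350,250,4,"pics/s8.png")
```

```text
11.475 [0.44413275 0.18674617 0.11778459] [3.01842317e+00 8.69043975e-01 1.04708538e-03] [ 1.04260792 -0.6004687   1.51582279] [-0.10404764 -0.08132622  0.05206003] 0.28822557652658914
```

View pics/w8.png

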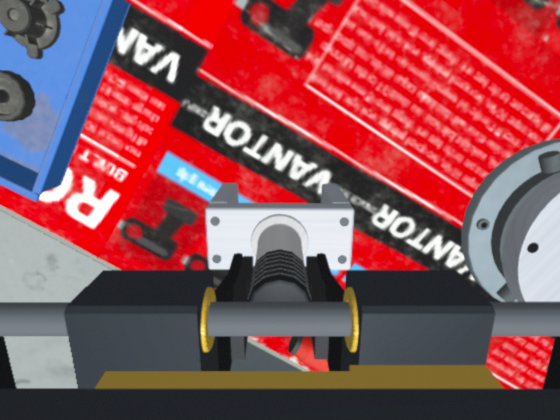

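View pics/s8.png

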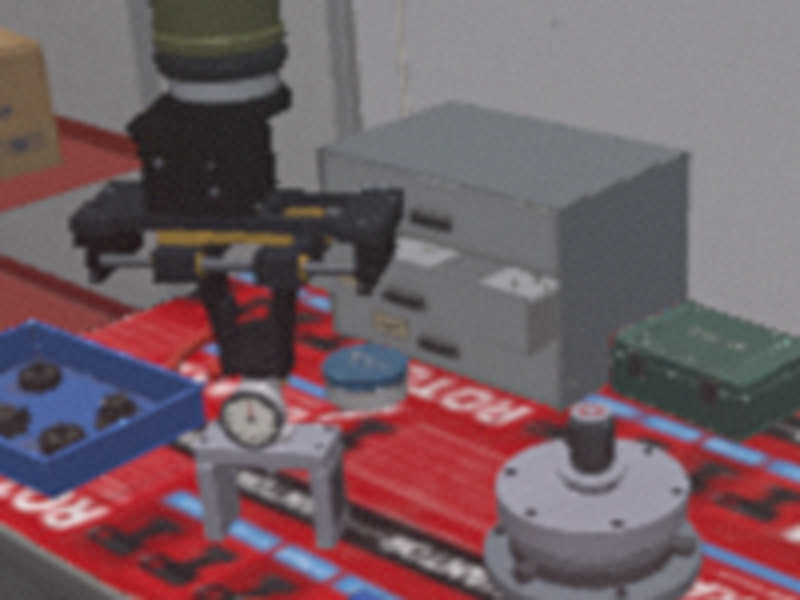

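carry_out:
  commands:
    - {"tx":0,"ty":0,"tz":-0.02,"rx":0,"ry":0,"rz":0,"jaw":0.1}
    - {"tx":0,"ty":0,"tz":-0.055,"rx":0,"ry":0,"rz":0,"jaw":0.1}
    - {"tx":0,"ty":0,"tz":-0.095,"rx":0,"ry":0,"rz":0,"jaw":0.1}
    - {"tx":0,"ty":0,"tz":-0.125,"rx":0,"ry":0,"rz":0,"jaw":0.1}
    - {"tx":-0.002,"ty":0.025,"tz":-0.135,"rx":0,"ry":0,"rz":0,"jaw":0.1}
    - {"tx":-0.004,"ty":0.06,"tz":-0.135,"rx":0,"ry":0,"rz":0,"jaw":0.1}
    - {"tx":-0.007,"ty":0.1,"tz":-0.135,"rx":0,"ry":0,"rz":0,"jaw":0.1}
    - {"tx":-0.01,"ty":0.14,"tz":-0.135,"rx":0,"ry":0,"rz":0,"jaw":0.1}
    - {"tx":-0.013,"ty":0.18,"tz":-0.135,"rx":0,"ry":0,"rz":0,"jaw":0.1}
    - {"tx":-0.015,"ty":0.205,"tz":-0.135,"rx":0,"ry":0,"rz":0,"jaw":0.1}
    - {"tx":-0.015,"ty":0.214,"tz":-0.135,"rx":0,"ry":0,"rz":0,"jaw":0.1}
    - {"tx":-0.015,"ty":0.214,"tz":-0.135,"rx":0,"ry":0,"rz":0,"jaw":0.1}

```text
time: 13.08
position: [0.5446, -0.0013, 0.2522]
tool_rot: [-3.017, -0.87, 0.001]
ft_force: [-0.4, -0.2, -2.2]
grip_width: 0.287
```

Run:
```python
from h import *
s=ctrl.get_state();print(s["time"],s["position"],s["tool_rot"],s["ft_force"],s["torque"],s["grip_width"])
ci=camera_info("wrist");im=get_image("wrist");cv2.imwrite("pics/w9.png",im[:,:,::-1])
im=get_image("scene");crop(im,200,100,400,250,4,"pics/s9.png")
im=get_image("top");crop(im,220,140,340,230,6,"pics/t9.png")
print(delta([.545,-.0024,.19],np.radians(-58)))
```

```text
13.075 [ 0.54463864 -0.0013044   0.2522414 ] [-3.01738094e+00 -8.70166894e-01  9.49327648e-04] [-0.37143591 -0.15808186 -2.23186111] [0.01288891 0.00945333 0.04466807] 0.28666430529334763
(array([-0.0007,  0.0021,  0.0627]), array([-0.0004, -0.0002,  0.0051]))
```

View pics/w9.png

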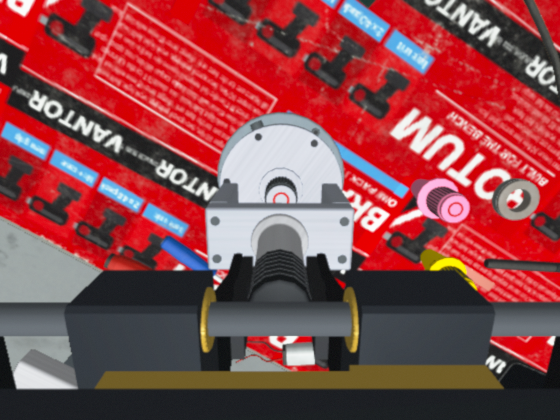

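View pics/s9.png

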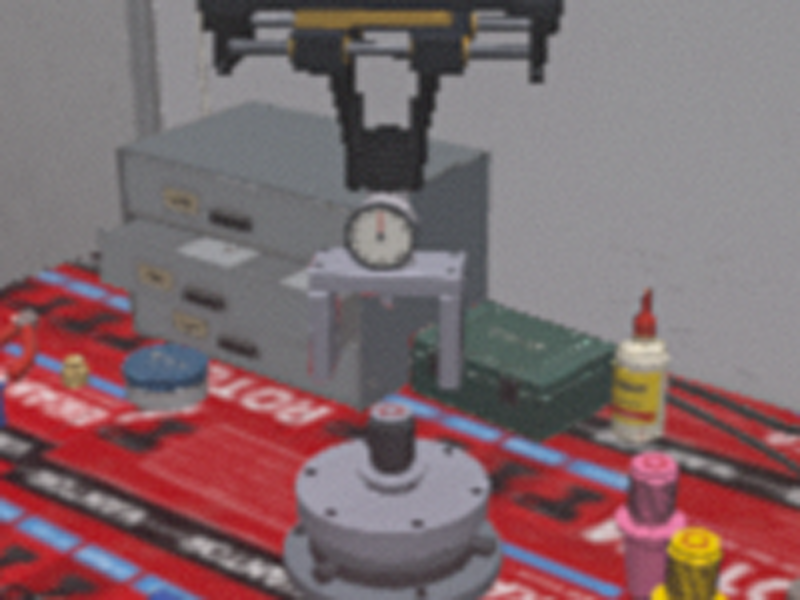

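carry_out:
  commands:
    - {"tx":-0.001,"ty":0.002,"tz":0.015,"rx":0,"ry":0,"rz":0,"jaw":0.1}
    - {"tx":-0.001,"ty":0.002,"tz":0.035,"rx":0,"ry":0,"rz":0,"jaw":0.1}
    - {"tx":-0.001,"ty":0.002,"tz":0.05,"rx":0,"ry":0,"rz":0,"jaw":0.1}
    - {"tx":-0.001,"ty":0.002,"tz":0.059,"rx":0,"ry":0,"rz":0,"jaw":0.1}
    - {"tx":-0.001,"ty":0.002,"tz":0.063,"rx":0,"ry":0,"rz":0,"jaw":0.1}
    - {"tx":-0.001,"ty":0.002,"tz":0.063,"rx":0,"ry":0,"rz":0,"jaw":0.1}

```text
time: 13.98
position: [0.5452, -0.0045, 0.1896]
tool_rot: [3.019, 0.869, 0.0]
ft_force: [-0.4, -0.4, -3.0]
grip_width: 0.289
```

Run:
```python
from h import *
s=ctrl.get_state();print(s["time"],s["position"],s["tool_rot"],s["ft_force"],s["torque"],s["grip_width"])
ci=camera_info("wrist");im=get_image("wrist");cv2.imwrite("pics/w10.png",im[:,:,::-1])
im=get_image("scene");crop(im,240,140,360,230,6,"pics/s10.png")
print(delta([.545,-.0024,.1778],np.radians(-58)))
```

```text
13.975 [ 0.54522131 -0.00447756  0.18960731] [3.01875172e+00 8.69478002e-01 2.05891581e-04] [-0.3861813  -0.38210868 -2.96611701] [-0.02331709 -0.03332835  0.05289379] 0.2889933817747279
(array([ 0.0006, -0.0021,  0.0123]), array([ 0.0007, -0.0008,  0.0023]))
```

View pics/w10.png

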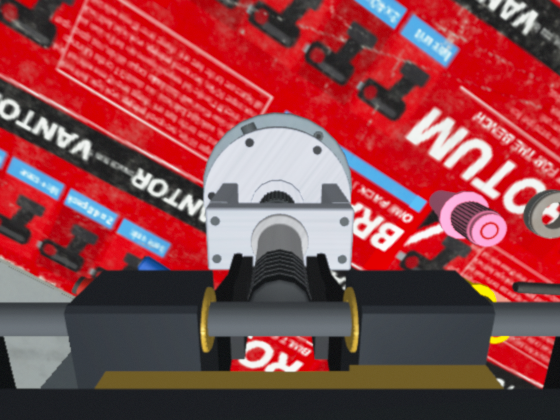

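View pics/s10.png

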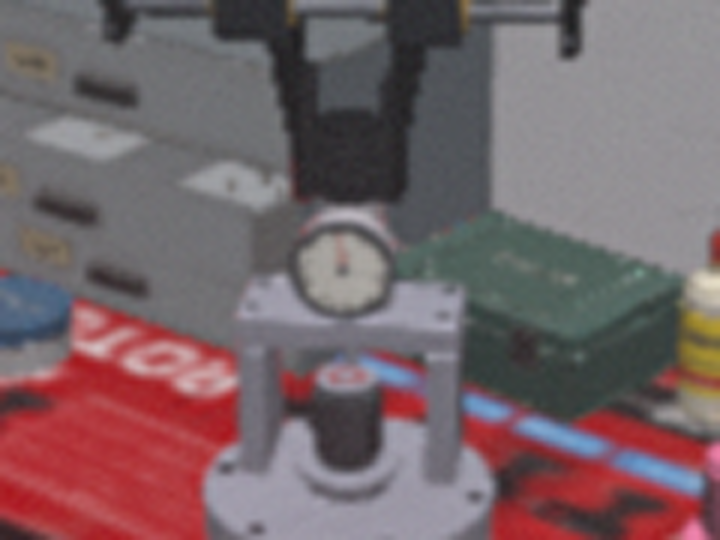

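carry_out:
  commands:
    - {"tx":0.0005,"ty":-0.0015,"tz":0.002,"rx":0,"ry":0,"rz":0,"jaw":0.1}
    - {"tx":0.0005,"ty":-0.0015,"tz":0.004,"rx":0,"ry":0,"rz":0,"jaw":0.1}
    - {"tx":0.0005,"ty":-0.0015,"tz":0.006,"rx":0,"ry":0,"rz":0,"jaw":0.1}
    - {"tx":0.0005,"ty":-0.0015,"tz":0.008,"rx":0,"ry":0,"rz":0,"jaw":0.1}
    - {"tx":0.0005,"ty":-0.0015,"tz":0.009,"rx":0,"ry":0,"rz":0,"jaw":0.1}
    - {"tx":0.0005,"ty":-0.0015,"tz":0.009,"rx":0,"ry":0,"rz":0,"jaw":0.1}

```text
time: 14.82
position: [0.545, -0.0029, 0.1809]
tool_rot: [3.019, 0.869, 0.001]
ft_force: [-0.4, -0.2, 0.5]
grip_width: 0.291
```

Run:
```python
from h import *
s=ctrl.get_state();print(s["time"],s["position"],s["tool_rot"],s["ft_force"],s["torque"],s["grip_width"])
im=get_image("scene");crop(im,240,140,360,230,6,"pics/s11.png")
print(delta([.545,-.0024,.1778],np.radians(-58)))
```

```text
14.825 [ 0.54497082 -0.00288531  0.1808864 ] [3.01864418e+00 8.69414928e-01 8.09111183e-04] [-0.35480315 -0.19953186  0.52553046] [0.0623573  0.16267281 0.01158223] 0.29053869179920006
(array([ 0.0003, -0.0004,  0.0031]), array([ 0.0004, -0.0005,  0.0024]))
```

View pics/s11.png

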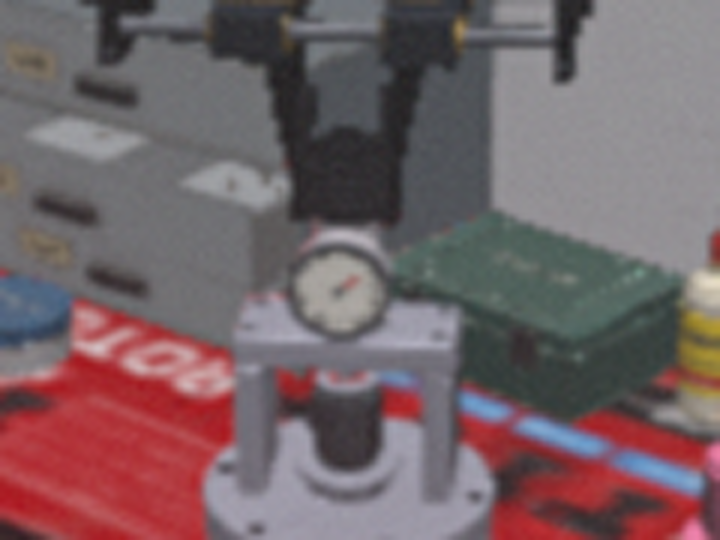

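Needle now turns and the plunger is on the plug: force up from −3 to +0.5 N. Continuing slowly to the face.

carry_out:
  commands:
    - {"tx":0,"ty":0,"tz":0.001,"rx":0,"ry":0,"rz":0,"jaw":0.1}
    - {"tx":0,"ty":0,"tz":0.002,"rx":0,"ry":0,"rz":0,"jaw":0.1}
    - {"tx":0,"ty":0,"tz":0.0025,"rx":0,"ry":0,"rz":0,"jaw":0.1}
    - {"tx":0,"ty":0,"tz":0.0025,"rx":0,"ry":0,"rz":0,"jaw":0.1}

```text
time: 15.38
position: [0.5449, -0.0029, 0.1782]
tool_rot: [3.019, 0.869, 0.001]
ft_force: [-0.5, 0.9, 2.6]
grip_width: 0.29
```

carry_out:
  commands:
    - {"tx":0,"ty":0,"tz":0.0005,"rx":0,"ry":0,"rz":0,"jaw":0.1}
    - {"tx":0,"ty":0,"tz":0.0005,"rx":0,"ry":0,"rz":0,"jaw":0.1}
    - {"tx":0,"ty":0,"tz":0.0005,"rx":0,"ry":0,"rz":0,"jaw":0.1}

```text
time: 15.75
position: [0.5449, -0.003, 0.1778]
tool_rot: [3.019, 0.869, 0.001]
ft_force: [-1.0, -0.3, 3.3]
grip_width: 0.288
```

carry_out:
  commands:
    - {"tx":0,"ty":0,"tz":0.0005,"rx":0,"ry":0,"rz":0,"jaw":0.1}
    - {"tx":0,"ty":0,"tz":0.0005,"rx":0,"ry":0,"rz":0,"jaw":0.1}
    - {"tx":0,"ty":0,"tz":0.0005,"rx":0,"ry":0,"rz":0,"jaw":0.1}

```text
time: 16.12
position: [0.5451, -0.003, 0.1778]
tool_rot: [3.018, 0.869, 0.001]
ft_force: [-0.2, 0.3, 6.4]
grip_width: 0.29
```

Run:
```python
from h import *
s=ctrl.get_state();print(s["time"],s["position"],s["ft_force"],s["torque"])
```

```text
16.125 [ 0.54506597 -0.00296574  0.17775292] [-0.16552655  0.27566243  6.42151784] [ 0.0742336   0.29949557 -0.00253083]
```

carry_out:
  commands:
    - {"tx":0,"ty":0,"tz":0.0005,"rx":0,"ry":0,"rz":0,"jaw":0.1}
    - {"tx":0,"ty":0,"tz":0.0005,"rx":0,"ry":0,"rz":0,"jaw":0.1}
    - {"tx":0,"ty":0,"tz":0.0005,"rx":0,"ry":0,"rz":0,"jaw":0.1}
    - {"tx":0,"ty":0,"tz":0.0005,"rx":0,"ry":0,"rz":0,"jaw":0.1}

```text
time: 16.62
position: [0.5452, -0.0029, 0.1778]
tool_rot: [3.018, 0.869, 0.002]
ft_force: [-2.6, 0.2, 8.3]
grip_width: 0.292
```

Run:
```python
from h import *
s=ctrl.get_state();print(s["time"],s["position"],s["ft_force"],s["torque"],delta([.545,-.0024,.1778],np.radians(-58)))
im=get_image("scene");crop(im,240,140,360,230,6,"pics/s12.png")
im=get_image("wrist");cv2.imwrite("pics/w12.png",im[:,:,::-1])
for i in range(3):
    s=ctrl.get_state();print(s["ft_force"],s["torque"],s["position"],s["tool_rot"])
    get_image("top")
```

```text
16.625 [ 0.54521332 -0.00291185  0.17775297] [-2.60310467  0.15496656  8.25270712] [ 0.11322462  0.47788473 -0.0331716 ] (array([ 0.0001, -0.0005, -0.    ]), array([ 0.001 , -0.0009,  0.0022]))
[-1.85046125  0.27730556  8.27901165] [0.03456803 0.49607567 0.02995829] [ 0.54518846 -0.00289068  0.17773063] [3.01825815e+00 8.69143367e-01 1.66534413e-03]
[-1.39365055 -0.69730298  8.775868  ] [ 0.0823714   0.4772014  -0.00879697] [ 0.54517444 -0.00287856  0.17773704] [3.01822068e+00 8.69190204e-01 1.62725898e-03]
[-2.67760904  0.01156697  8.50030325] [ 0.0471926   0.49953714 -0.01411704] [ 0.54516501 -0.00291301  0.17772511] [3.01823426e+00 8.69106859e-01 1.55370187e-03]
```

View pics/s12.png

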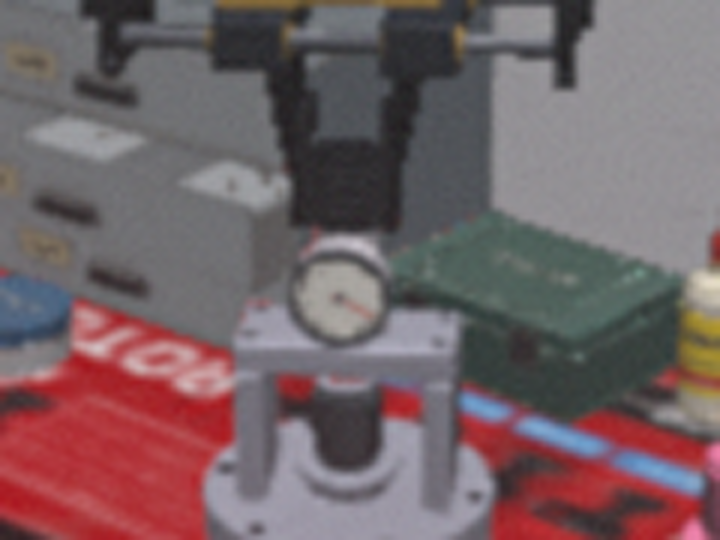

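View pics/w12.png

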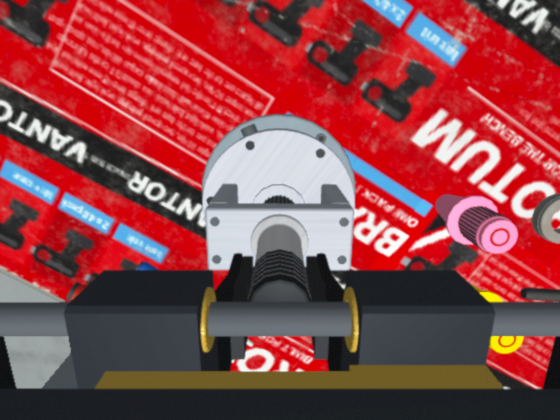

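Needle swung to about 4 o'clock (≈5 mm at the rate seen), z stopped at the expected 0.1778, and both feet look flat. I'll relieve the small sideways load and check again.

carry_out:
  commands:
    - {"tx":-0.0005,"ty":-0.0003,"tz":0.0002,"rx":0,"ry":0,"rz":0,"jaw":0.1}
    - {"tx":-0.0005,"ty":-0.0003,"tz":0.0002,"rx":0,"ry":0,"rz":0,"jaw":0.1}
    - {"tx":-0.0005,"ty":-0.0003,"tz":0.0002,"rx":0,"ry":0,"rz":0,"jaw":0.1}
    - {"tx":-0.0005,"ty":-0.0003,"tz":0.0002,"rx":0,"ry":0,"rz":0,"jaw":0.1}

```text
time: 17.38
position: [0.545, -0.003, 0.1777]
tool_rot: [3.018, 0.869, 0.003]
ft_force: [-1.0, 0.9, 9.7]
grip_width: 0.289
```

Run:
```python
from h import *
for i in range(4):
    s=ctrl.get_state();print(s["time"],s["ft_force"].round(2),s["torque"].round(3),s["position"].round(5),s["tool_rot"].round(4))
    get_image("top")
```

```text
17.375 [-0.97  0.85  9.73] [ 0.049  0.314 -0.022] [ 0.54499 -0.00301  0.17773] [3.0179e+00 8.6900e-01 3.0000e-03]
17.425 [-1.85 -0.37  8.47] [0.051 0.317 0.049] [ 0.54497 -0.00301  0.17771] [3.0179e+00 8.6900e-01 2.9000e-03]
17.475 [-0.91  0.16  8.69] [0.028 0.334 0.023] [ 0.54498 -0.00302  0.17772] [3.0179e+00 8.6890e-01 3.0000e-03]
17.525 [-0.87  0.48  9.61] [0.032 0.319 0.067] [ 0.545   -0.00305  0.17771] [3.0179e+00 8.6900e-01 2.9000e-03]
```

Run:
```python
from h import *
for n,r in [("grasp",[3.01842317e+00,8.69043975e-01,1.04708538e-03]),("air",[3.01875172e+00,8.69478002e-01,2.05891581e-04]),("plunger",[3.01864418e+00,8.69414928e-01,8.09111183e-04]),("press",[3.01825815e+00,8.69143367e-01,1.66534413e-03]),("now",[3.0179,.869,.003])]:
    z=Ro.from_rotvec(r).as_matrix()[:,2]; print(n,np.cross([0,0,-1],z).round(5))
im=get_image("scene");crop(im,240,140,360,230,6,"pics/s13.png")
```

```text
grasp [-0.00035 -0.00079 -0.     ]
air [-8.0e-05 -1.6e-04 -0.0e+00]
plunger [-9.0e-05 -5.6e-04 -0.0e+00]
press [-0.00037 -0.00121 -0.     ]
now [-0.0005  -0.00213 -0.     ]
```

View pics/s13.png

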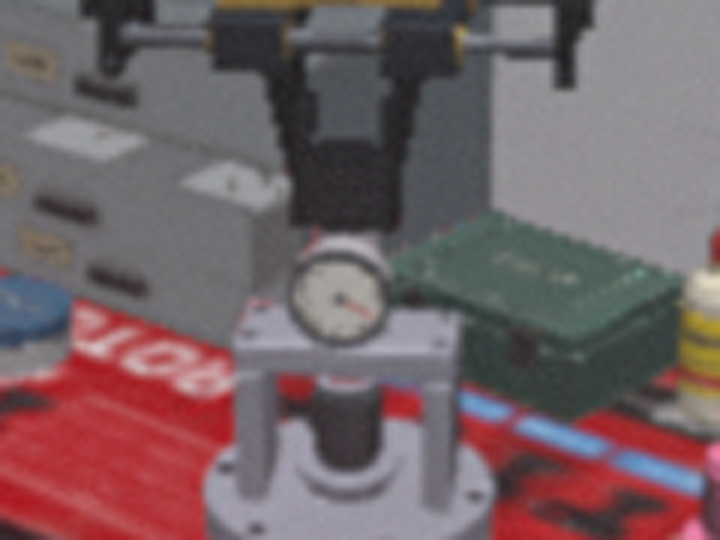

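carry_out:
  commands:
    - {"tx":0.0003,"ty":0.0002,"tz":0.0004,"rx":0,"ry":0,"rz":0,"jaw":0.1}
    - {"tx":0.0003,"ty":0.0002,"tz":0.0004,"rx":0,"ry":0,"rz":0,"jaw":0.1}
    - {"tx":0.0003,"ty":0.0002,"tz":0.0004,"rx":0,"ry":0,"rz":0,"jaw":0.1}
    - {"tx":0.0003,"ty":0.0002,"tz":0.0004,"rx":0,"ry":0,"rz":0,"jaw":0.1}
    - {"tx":0.0003,"ty":0.0002,"tz":0.0004,"rx":0,"ry":0,"rz":0,"jaw":0.1}
    - {"tx":0.0003,"ty":0.0002,"tz":0.0004,"rx":0,"ry":0,"rz":0,"jaw":0.1}

```text
time: 18.38
position: [0.5452, -0.0028, 0.1777]
tool_rot: [3.018, 0.869, 0.003]
ft_force: [-2.2, 0.5, 10.8]
grip_width: 0.288
```

Run:
```python
from h import *
for i in range(4):
    s=ctrl.get_state();z=Ro.from_rotvec(s["tool_rot"]).as_matrix()[:,2]
    print(s["time"],s["ft_force"].round(2),s["torque"].round(3),s["position"].round(5),np.cross([0,0,-1],z).round(5),s["grip_width"])
    im=get_image("top")
crop(im,170,130,390,270,3,"pics/t14.png")
im=get_image("scene");crop(im,185,130,425,310,3,"pics/s14.png")
```

```text
18.375 [-2.23  0.53 10.8 ] [0.076 0.619 0.007] [ 0.54523 -0.00285  0.17772] [-0.00052 -0.00194 -0.     ] 0.2881498635493494
18.425 [-2.21 -0.81 11.47] [ 0.117  0.562 -0.077] [ 0.54525 -0.00288  0.17773] [-0.00056 -0.00199 -0.     ] 0.291815651989506
18.475 [-2.46 -0.51 11.71] [ 0.107  0.586 -0.032] [ 0.54525 -0.00287  0.17772] [-0.00054 -0.00195 -0.     ] 0.2892703795845927
18.525 [-1.75 -0.07 10.45] [0.103 0.621 0.005] [ 0.54525 -0.00289  0.17773] [-0.00053 -0.00195 -0.     ] 0.2875006011923767
```

View pics/s14.png

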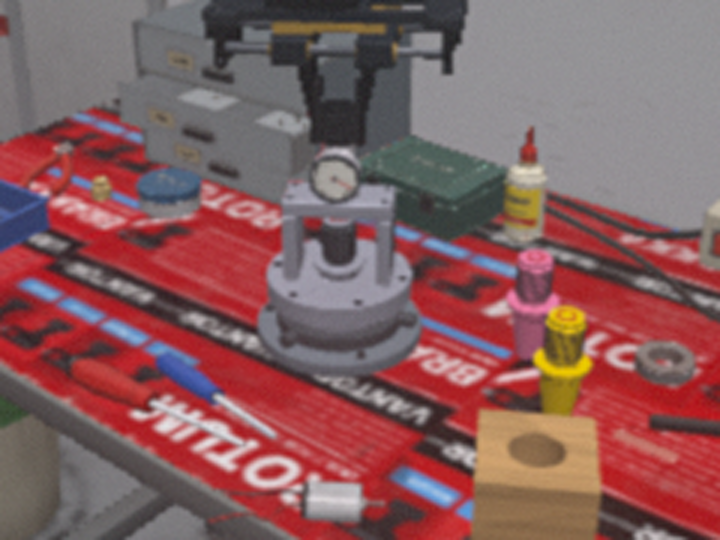

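View pics/t14.png

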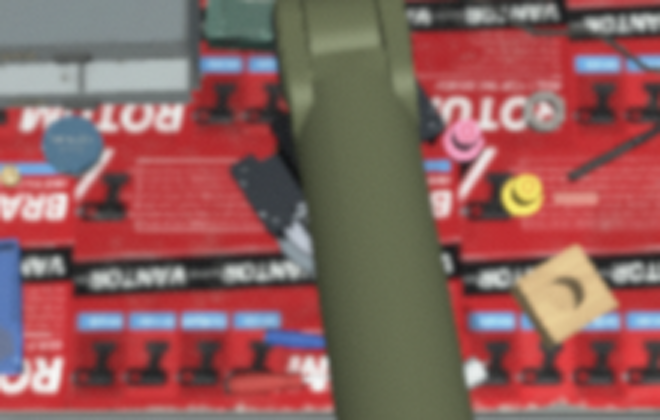

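carry_out:
  commands:
    - {"tx":-0.0004,"ty":-0.0002,"tz":0,"rx":0,"ry":0,"rz":0,"jaw":0.1}
    - {"tx":-0.0004,"ty":-0.0002,"tz":0,"rx":0,"ry":0,"rz":0,"jaw":0.1}
    - {"tx":-0.0004,"ty":-0.0002,"tz":0,"rx":0,"ry":0,"rz":0,"jaw":0.1}
    - {"tx":-0.0004,"ty":-0.0002,"tz":0,"rx":0,"ry":0,"rz":0,"jaw":0.1}
    - {"tx":-0.0004,"ty":-0.0002,"tz":0,"rx":0,"ry":0,"rz":0,"jaw":0.1}
    - {"tx":-0.0004,"ty":-0.0002,"tz":0,"rx":0,"ry":0,"rz":0,"jaw":0.1}
    - {"tx":-0.0004,"ty":-0.0002,"tz":0,"rx":0,"ry":0,"rz":0,"jaw":0.1}
    - {"tx":-0.0004,"ty":-0.0002,"tz":0,"rx":0,"ry":0,"rz":0,"jaw":0.1}

```text
time: 19.62
position: [0.545, -0.003, 0.1777]
tool_rot: [3.018, 0.869, 0.004]
ft_force: [-1.8, -0.6, 10.6]
grip_width: 0.287
```

Run:
```python
from h import *
for i in range(5):
    s=ctrl.get_state();z=Ro.from_rotvec(s["tool_rot"]).as_matrix()[:,2]
    print(s["time"],s["ft_force"].round(2),s["torque"].round(3),s["position"].round(5),np.cross([0,0,-1],z).round(5),s["grip_width"])
    im=get_image("scene")
crop(im,240,140,360,230,6,"pics/s15.png")
```

```text
19.625 [-1.75 -0.56 10.56] [-0.002  0.438 -0.019] [ 0.54504 -0.00298  0.17771] [-0.00054 -0.00252 -0.     ] 0.2870682549932614
19.675 [-1.15 -0.12 10.11] [ 0.062  0.466 -0.005] [ 0.54503 -0.003    0.17768] [-0.00052 -0.00244 -0.     ] 0.29009697045358895
19.725 [-1.85  0.3  10.91] [0.029 0.42  0.057] [ 0.54505 -0.00302  0.1777 ] [-0.00057 -0.00252 -0.     ] 0.2895819610532741
19.775 [-1.63  0.49 10.05] [0.026 0.433 0.042] [ 0.54503 -0.003    0.17771] [-0.00054 -0.00249 -0.     ] 0.2868751248865373
19.825 [-1.11  0.59 10.36] [ 0.061  0.495 -0.06 ] [ 0.54503 -0.00298  0.17772] [-0.00059 -0.00248 -0.     ] 0.28386883300098675
```

View pics/s15.png

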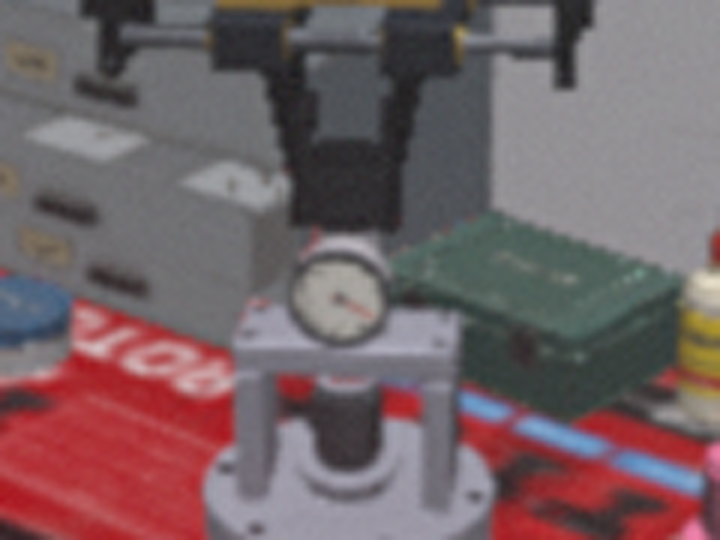

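carry_out:
  commands:
    - {"tx":0,"ty":0,"tz":0,"rx":0.001,"ry":-0.0017,"rz":0,"jaw":0.1}
    - {"tx":0,"ty":0,"tz":0,"rx":0.001,"ry":-0.0017,"rz":0,"jaw":0.1}
    - {"tx":0,"ty":0,"tz":0,"rx":0.001,"ry":-0.0017,"rz":0,"jaw":0.1}
    - {"tx":0,"ty":0,"tz":0,"rx":0.001,"ry":-0.0017,"rz":0,"jaw":0.1}
    - {"tx":0,"ty":0,"tz":0,"rx":0.001,"ry":-0.0017,"rz":0,"jaw":0.1}
    - {"tx":0,"ty":0,"tz":0,"rx":0.001,"ry":-0.0017,"rz":0,"jaw":0.1}

```text
time: 20.62
position: [0.5451, -0.003, 0.1777]
tool_rot: [3.018, 0.869, 0.001]
ft_force: [-1.7, 0.4, 10.3]
grip_width: 0.288
```

Run:
```python
from h import *
for i in range(4):
    s=ctrl.get_state();z=Ro.from_rotvec(s["tool_rot"]).as_matrix()[:,2]
    print(s["time"],s["ft_force"].round(2),s["torque"].round(3),s["position"].round(5),np.cross([0,0,-1],z).round(5),s["grip_width"])
    im=get_image("scene")
```

```text
20.625 [-1.73  0.4  10.28] [ 0.038  0.431 -0.051] [ 0.54507 -0.00297  0.17771] [-0.00059 -0.0006  -0.     ] 0.28841753678826026
20.675 [-1.46 -0.27 10.85] [0.025 0.45  0.002] [ 0.54507 -0.00298  0.17772] [-0.00061 -0.00062 -0.     ] 0.28790977858079264
20.725 [-0.48 -0.04 11.13] [ 0.001  0.432 -0.024] [ 0.54506 -0.00298  0.17771] [-0.00059 -0.0006  -0.     ] 0.28998589174791994
20.775 [-2.51  0.49 10.44] [0.07  0.377 0.015] [ 0.54505 -0.00296  0.17769] [-0.0006  -0.00057 -0.     ] 0.2883821078554471
```

The tool's tilt now matches its tilt when it gripped the upright gauge. Forces are steady at a push of about 10.5 N, and the pose is stable. Handing in.

```bash
python3 -c "
from bench import ctrl
print(ctrl.close_job())"
```

```text
the job is handed in; nothing more can be done
None
```

I moved the taper plug from its stand into the hub bore, released it, and set the dial bridge gauge across it. I handed the job in at about 20.8 s of the 54 s allowed, still gripping the gauge. The other items on the bench were not touched.

- **Plug:** it stopped at the fully-home depth. The wrist camera put the red ring within about 0.1 mm of the bore centre measured earlier from the hub, so the plug is upright.
- **Gauge:** it came down to the height expected with both feet on the face (TCP z 0.1777 m). The tool sits within 1 mm of the ring centre. The tool's tilt is within about 0.0003 rad of its tilt when it gripped the gauge standing on the bench. The needle turned to about 4 o'clock, which I estimate at 5 mm of plunger travel.
- **Push:** the wrist read a steady 10 to 11 N downward, which leaves about 8 N on the feet.
- **Did not fully clear:** a small sideways load of about 1.5 N and a wrist moment of about 0.43 N m remained after I tried to relieve them. I put these down to arm flex under the push. The camera images showed no tilt, but I could not see the soles or the plunger tip directly.

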